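Roll a wheel into its carrier and lock the axle

ROBOT

A 7-joint arm with a two-finger parallel gripper is mounted at the origin on the work surface. World frame = base frame: x ahead of the robot, y to its left, z up, the work surface at z = 0. Lengths are in mm, angles in rad, forces in N, time in s.
With the tool pointing down it reaches from about 350 to 900 mm from the base axis. Payload 19.9 kg.
Tool frame: the origin (TCP) lies on the centre line of the jaws, within the pads' length; the fingertips stand ctrl.tcp_to_tips ahead of it and the grasp point (between the pads) lies 6 mm ahead of it (ctrl.tcp_to_tips is the distance from the TCP to the fingertips, in mm); z points along the fingers, y is the line along which they close (so a half turn about z gives the same grasp; the last joint's range is limited). The gripper opens to 94 mm and grips with 3 to 60 N. Pads are 16 mm wide; open, the fingers measure 119 mm over their backs; the gripper's body (75 mm by 177 mm) begins 78 mm behind the grasp point.
Start: joints at [1.139, 0.417, -0.01, 1.614, 0.005, 1.111, -0.053], TCP at [238.073, -577.86, 230.425] pointing down, gripper open.
Joint ranges: [-2.81, 2.81], [-0.39, 2.02], [-1.27, 1.25], [0.06, 2.57], [-1.19, 4.33], [0.19, 2], [-2.82, 2.82]. Speed limits (rad/s): [1.89, 1.89, 2.39, 2.39, 3.01, 3.01, 3.01].

INTERFACE

Orientations are given as a unit quaternion [x, y, z, w].
In Python, from cell import ctrl gives the robot as it stands. Calls block until the motion is done:
- ctrl.move_ptp(position, orientation): joint-space move of the TCP to a pose.
- ctrl.movel(position, rotation=None, velocity=150): straight line of the TCP; rotation=None keeps the orientation; velocity is the mean speed in mm/s.
- ctrl.goto_joints(angles): joint-space move.
- ctrl.gripper_to(opening, effort=None): finger opening in mm; effort is the grip in N (None keeps the last); returns when the fingers have stopped.
- ctrl.dwell(seconds).
- ctrl.inverse_kinematics(position, orientation): joint angles nearest the present ones, or None.
- ctrl.get_state(): the state.
- ctrl.capture(name): name is "scene" or "top"; returns the picture (420x560x3 uint8, red, green, blue); there is no depth.
- ctrl.camera_params(name): a dict with "fx", "fy", "cx", "cy" (pixels), "D" ([k1, k2, p1, p2, k3] as OpenCV has them; the pictures are not rectified), "camera_from_world" (4x4, takes a point from world to camera coordinates). Camera axes: x right, y up, looking along -z (the intrinsics and any distortion apply to the point x, -y, -z); pixel columns grow to the right and rows downward; lengths in mm; the calibration is good to about 2 mm. A picture is of the moment at which its call begins. camera_params takes no time and is no camera call.
A pose or a line that the arm cannot do raises ctrl.IKError and nothing moves.
- ctrl.close_job(): hands the job in; it is judged then, once.
The state is a dict: "time": time; "joint_positions": joint angles; "joint_vel": joint speeds; "joint_efforts": joint torques, N m; "position": TCP position; "eef_rot": TCP orientation; "ft_force": force on the tool from outside, world axes, zero at the start; "wrist_torque": the same for the moment, N m; "opening": finger opening in mm; "finger_force": force on a finger pad.
Only numpy, scipy, OpenCV 4.12 (cv2) and the standard library are available. Lean on these libraries where they do the work, as an engineer would, in place of code of your own. Each camera call takes 0.05 s, during which the arm holds its last target. There are 200 camera calls.

TASK

Roll the small wheel on its tread along the bench into the aluminium carrier, without lifting it, dragging it there unturned or letting it tip over, until you feel its axle fully home against the ends of both slots, wherever the slide is set, and the tyre stands midway between them. Then press both retaining pins fully down to lock the axle. Seat the axle and press the pins gently, without ramming anything against the carrier, and leave the other things on the bench where they are.

Things in the scene. Friction and masses are not known exactly. Their poses are not given: they have to be found in the camera images.
- wheel: Small wheel standing on its tread: black tyre 80 mm across, 28 mm wide, flat tread and side faces, grey centre, fixed on a steel axle 14 mm thick, 132 mm long, 52 mm out of the tyre each side. 0.35-0.65 kg. Origin: its centre, 40 mm above the bench; y along the axle; x (into the carrier at first) and z (up at first) turn as it rolls. Rolls easily, slight drag; topples if leaned 19 degrees.
- carrier: Carrier. Origin on the bench, on its midline; +x: way the wheel rolls in, +y left, z up. Fixed base rails 8 mm high at y = +-70 to 100 mm; on them an aluminium slide with two blocks 62 mm high at y = +-50 to 68 mm (100 mm free between), each with a level slot 31.5 to 48.5 mm up. The closed slot ends stop the axle centre at x = 0 to 40 mm: the slide is set anywhere there, locked and not measured.
- pin_near (a joint): Travel of the retaining pin in the left (+y, nearer the robot) block: 0 raised, 0.018 m fully down. Flat head 18 mm across, its top 86 mm up when raised, 68 mm when down; pin 8 mm thick, round tip. It stands 59 mm from the midline and 12.5 mm before a seated axle's centre, 2.5 N friction, stays where left. Down, it leaves a seated axle 1.5 mm of play; if the axle is not home it lands on it.
- pin_far (a joint): The same for the pin in the right (-y, farther) block. The flared mouths of the slots are about 40 mm before the seat; the blocks are 18 mm thick and reach 72 mm beyond it, with a beam 34 mm high between them from 54 mm beyond it.
- spare_wheel: Bystander: a bigger wheel without axle, 90 mm in diameter, lying flat, 31 mm high. Origin: centre of its underside.
- bearing: Bystander: steel ball-bearing ring 47 mm in diameter, 14 mm high, lying flat. Origin: centre of its underside.
- tin: Bystander: grease tin 56 mm in diameter, 75 mm high, standing. Origin: centre of its underside.
- collar: Bystander: dark steel shaft collar 32 mm in diameter, 12 mm high, lying flat. Origin: centre of its underside.
- wrench: Bystander: spanner 190 mm long, lying along its x axis.
- screwdriver: Bystander: screwdriver 210 mm long, lying along its x axis.
- mallet: Bystander: rubber mallet 260 mm long, lying along its x axis.
Not all that is in view belongs to the job. Several things look just like the wheel: the one meant starts nearest to the robot's base.

How it is judged (in metres and radians):
On the way, in this order (a step that is already met when the one before it is completed fails the run):
1. the wheel, upright on its tread and still outside the carrier, has rolled about half a turn (its own z axis points more than 2.3 rad away from up) (angle between wheel's own z axis and vertical above 2.3 rad and height (world z) of wheel below 0.046 m and x of wheel in the frame of carrier below -0.03 m), for 0.1 s.
2. with the pins still up, the axle is fully home in both slots: centre within 1 mm of where the slot ends stop it (63 mm from the middle of the beam), square within 0.04 rad, wheel within 8 mm of midway (horizontal distance between wheel and slide_c12 below 0.0645 m and angle between the y axis of wheel and the y axis of carrier, either way round below 0.04 rad and height (world z) of wheel below 0.044 m and y of wheel in the frame of carrier between -0.008 and 0.008 m and value of joint each of pin_near, pin_far below 0.008 m), for 0.2 s.
At the end, for the whole second after the job is handed in: Axle home in both slots (centre within about 2.5 mm of where the slot ends stop it, square within 0.04 rad, centre below 44 mm), wheel within 8 mm of midway between the blocks and at rest, both pins at least 15.5 mm down of 18 mm (horizontal distance between wheel and slide_c12 below 0.066 m and angle between the y axis of wheel and the y axis of carrier, either way round below 0.04 rad and height (world z) of wheel below 0.044 m and y of wheel in the frame of carrier between -0.008 and 0.008 m and value of joint each of pin_near, pin_far above 0.0155 m and linear speed of wheel below 0.01 m/s); the robot touches nothing.
It fails at once if the wheel leans over: its axle more than 20 degrees from level (angle between wheel's own y axis and vertical below 1.222 rad or angle between wheel's own y axis and vertical above 1.92 rad).
It fails at once if the wheel is lifted more than 8 mm off the bench (height (world z) of wheel above 0.048 m).
It fails at once if the wheel or its axle is pressed against the carrier or its pins with more than 20 N (contact force between wheel and carrier above 20 N).
It fails at once if the robot presses on the carrier or its pins with more than 25 N (contact force between the arm and carrier above 25 N).
It fails at once if another thing on the bench is moved by more than 20 mm (distance of any of spare_wheel, bearing, tin, collar, wrench, screwdriver, mallet from where it was at the start of the episode above 0.02 m).
It also fails if it takes over 50 s, if anything falls off the work surface, if the arm or the gripper's body presses on something with over 40 N, if the wrist force passes 120 N, or if a joint passes its speed limit or range.

## Working session

There is one attempt and no reset: what is moved stays moved. The work goes in short steps, each a Python script; the robot and the scene stay as the last script left them, time stands still between calls to the robot, and variables do not carry over. Pictures are saved under pics/ and viewed, at most 10 in all, crops included, and the job is handed in when it is done.

```bash
mkdir -p pics; ls
cat > h.py <<'E'
import numpy as np, cv2
from cell import ctrl
def px2w(cam,u,v,z):
    p=ctrl.camera_params(cam);K=np.array([[p['fx'],0,p['cx']],[0,p['fy'],p['cy']],[0,0,1.]])
    n=cv2.undistortPoints(np.array([[[u,v]]],float),K,np.array(p['D'],float))[0,0]
    T=np.array(p['camera_from_world']);R=T[:3,:3];t=T[:3,3]
    d=R.T@np.array([n[0],-n[1],-1]);c=-R.T@t
    return c+d*(z-c[2])/d[2]
def w2px(cam,P):
    p=ctrl.camera_params(cam);K=np.array([[p['fx'],0,p['cx']],[0,p['fy'],p['cy']],[0,0,1.]])
    T=np.array(p['camera_from_world']);q=T[:3,:3]@np.array(P,float)+T[:3,3]
    return cv2.projectPoints(np.array([[q[0],-q[1],-q[2]]]),np.zeros(3),np.zeros(3),K,np.array(p['D'],float))[0][0,0]
def snap(cam,name,crop=None,s=1):
    im=ctrl.capture(cam)
    cv2.imwrite('pics/full_'+name,im[:,:,::-1])
    if crop: im=im[crop[1]:crop[3],crop[0]:crop[2]]
    cv2.imwrite('pics/'+name,cv2.resize(im[:,:,::-1],None,fx=s,fy=s,interpolation=cv2.INTER_CUBIC))
E
python3 - <<'E'
from h import *
snap('top','t0.png',s=1.42);snap('scene','s0.png',s=1.42)
s=ctrl.get_state();print(s,ctrl.tcp_to_tips)
for c in('top','scene'):
    p=ctrl.camera_params(c);T=np.array(p['camera_from_world']);print(c,-T[:3,:3].T@T[:3,3],p['fx'],T[:3,:3].round(2).tolist())
E
```

```text
pics
{'time': 0.1, 'joint_positions': array([ 1.13847523,  0.41792406, -0.01032847,  1.61408477,  0.00467415,
        1.11069045, -0.05301581]), 'joint_vel': array([ 0.00177677, -0.00113649,  0.00091753, -0.00251273,  0.00051925,
        0.00093597,  0.00150783]), 'joint_efforts': array([ 1.04847557e-03, -8.52581549e+01,  6.39982224e-01, -4.26694858e+01,
       -4.89017623e-02,  1.64860440e-02,  3.81821815e-05]), 'position': array([ 237.9915619 , -577.59171381,  229.89387509]), 'eef_rot': array([ 9.80967519e-01,  1.94171148e-01, -1.30131437e-04, -5.25371320e-04]), 'ft_force': array([ 0.2152502 ,  0.47720424, -0.45265949]), 'wrist_torque': array([0.05717251, 0.02305201, 0.06356694]), 'finger_force': 0.0, 'opening': 93.97655501328643} 25.0
top [ 270.99663783   27.14254454 1509.32723068] 543.1486199477149 [[-0.02, -1.0, -0.0], [0.98, -0.02, 0.22], [-0.22, 0.0, 0.98]]
scene [1425.74163971 -218.73443738  703.43969413] 417.0192930527861 [[0.29, 0.96, -0.01], [-0.55, 0.18, 0.82], [0.78, -0.23, 0.58]]
```

View pics/t0.png

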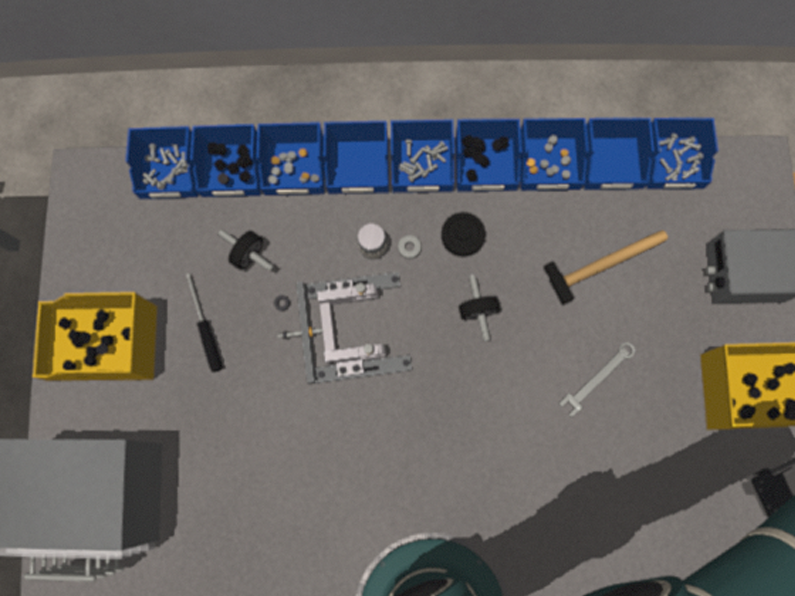

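View pics/s0.png

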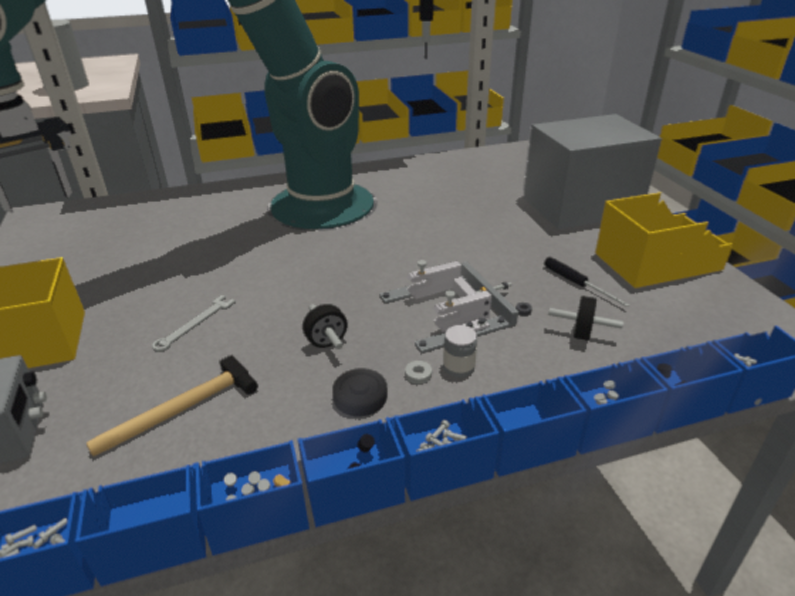

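The top picture shows the near wheel at about (480,308). The carrier is at about (355,335) with its mouth to the right (world −y). The other wheel, at (246,250), is the decoy. I'll take an enlarged crop next.

Run:
```python
from h import *
im=cv2.imread('pics/full_t0.png')[185:275,195:360]
cv2.imwrite('pics/c0.png',cv2.resize(im,None,fx=4.8,fy=4.8,interpolation=cv2.INTER_CUBIC))
im=cv2.imread('pics/full_s0.png')[170:260,205:375]
cv2.imwrite('pics/c1.png',cv2.resize(im,None,fx=4.7,fy=4.7,interpolation=cv2.INTER_CUBIC))
```

```text
(no output)
```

View pics/c0.png

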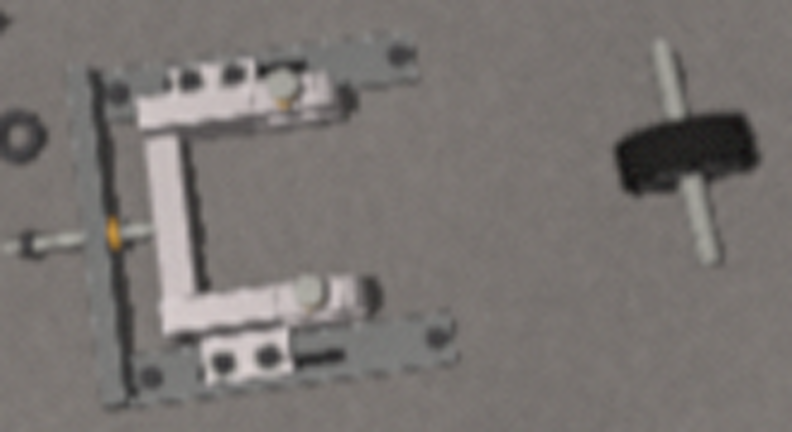

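View pics/c1.png

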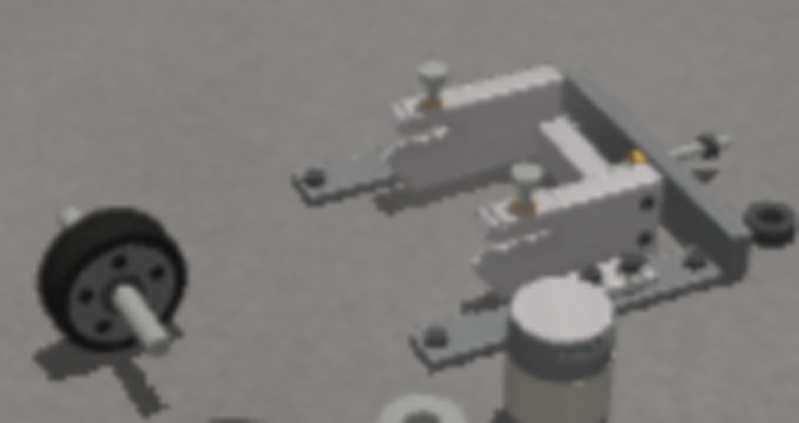

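Run:
```python
from h import *
def T(u,v,z): return px2w('top',(u+.5)/4.8-.5+195,(v+.5)/4.8-.5+185,z)[:2]
def S(u,v,z): return px2w('scene',(u+.5)/4.7-.5+205,(v+.5)/4.7-.5+170,z)[:2]
for f,l in((T,[(311,292),(283,86)]),(S,[(433,68),(527,172)])):
    n,fa=[f(*p,86) for p in l];d=(n-fa);print('pins',n,fa,np.linalg.norm(d));a=np.arctan2(d[1],d[0])
    print('carrier +x dir deg',np.degrees(a)-90, 'mid',(n+fa)/2)
a,b=T(661,42,40),T(711,264,40);print('axleT',a,b,np.linalg.norm(a-b),(a+b)/2,np.degrees(np.arctan2(*(b-a)[::-1])))
a,b=S(70,215,40),S(156,340,40);print('axleS',a,b,np.linalg.norm(a-b),(a+b)/2,np.degrees(np.arctan2(*(a-b)[::-1])))
# rail bolt positions z=8
print(T(401,55,8),T(438,338,8),T(118,93,8),T(151,377,8))
for z,p in((31,(465,234)),(0,(478,308))):print(px2w('top',p[0]/1.42,p[1]/1.42,z))
print(px2w('top',409/1.42,246/1.42,10),px2w('top',371/1.42,234/1.42,75),px2w('top',572/1.42,405/1.42,5),px2w('top',560/1.42,285/1.42,30))
```

```text
pins [489.92198821 108.42804013] [606.93892403 123.23179447] 117.94962658638072
carrier +x dir deg -262.7898419913703 mid [548.43045612 115.8299173 ]
pins [487.19517919 109.5104724 ] [605.80009508 123.4176312 ] 119.41748255231248
carrier +x dir deg -263.31225442743585 mid [546.49763714 116.4640518 ]
axleT [639.54023002 -93.5462976 ] [ 508.39938583 -117.32001824] 133.278320852954 [ 573.96980792 -105.43315792] -169.72479011037493
axleS [ 503.10119405 -116.35378108] [628.56372499 -93.23270185] 127.57519733669209 [ 565.83245952 -104.79324146] -169.55830199890696
[642.78535196  58.36238392] [473.52668297  39.50479798] [623.13045563 226.44504894] [453.95822412 206.02309737]
[725.80121277 -83.67094752  31.        ]
[ 580.43286962 -106.51512816    0.        ]
[709.20757513  28.94017473  10.        ] [716.04395773 102.22207636  75.        ] [ 382.39587741 -282.68953854    5.        ] [ 617.28743237 -268.3600739    30.        ]
```

```bash
cat >> h.py <<'E'
S=np.array([547.5,128.8]);A=96.8
def vec(a): a=np.radians(a);return np.array([np.cos(a),np.sin(a)])
D=vec(A);R=vec(A-90)
def q(h): h=np.radians(h);return [np.cos(h/2),np.sin(h/2),0,0]   # tool x along heading h
def P(s,l,z): return [*(S+s*D+l*R),z]
def st(m=''):
    s=ctrl.get_state();print(m,'t',round(s['time'],2),'p',s['position'].round(1),'F',s['ft_force'].round(2),'op',round(s['opening'],1),'M',s['wrist_torque'].round(2),'along',round(float((s['position'][:2]-S)@D),2))
    return s
E
python3 - <<'E'
from h import *
h=95.1
st()
ctrl.gripper_to(60,5)
ctrl.move_ptp(P(-235-27,-4.6-.8,170),q(h)); st()
ctrl.movel(P(-235-27,-4.6-.8,51),velocity=120); st('down')
ctrl.gripper_to(38,5); st('closed')
snap('scene','s1.png',(190,140,390,290),4)
print(ctrl.get_state()['joint_positions'].round(2))
E
```

```text
t 0.1 p [ 238.  -577.6  229.9] F [ 0.22  0.48 -0.45] op 94.0 M [0.06 0.02 0.06] along -664.78
 t 2.82 p [ 572.9 -133.4  170. ] F [ 0.11  0.43 -0.03] op 59.8 M [-0.02 -0.09  0.02] along -263.4
down t 3.96 p [ 573.6 -132.    51.7] F [ 0.77  0.03 -0.32] op 60.1 M [-0.04 -0.08 -0.02] along -262.09
closed t 4.51 p [ 573.2 -132.    51. ] F [ 0.3  -0.1   0.03] op 37.9 M [ 0.02 -0.1   0.05] along -262.03
[ 0.55  0.63 -0.49  1.82  0.4   0.79 -0.06]
```

View pics/s1.png

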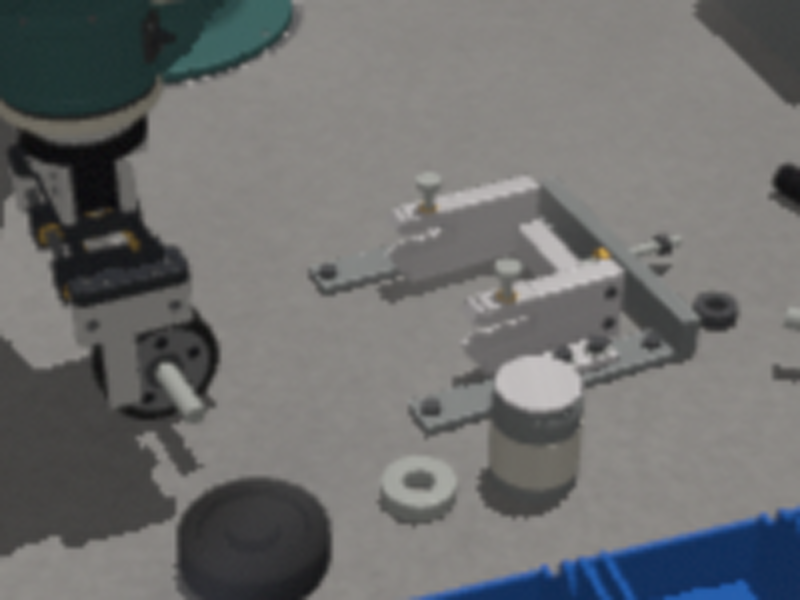

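The picture shows the far finger at (120,370), beside the tyre and just behind the axle at (180,390), so the fingers straddle the wheel as planned. Next I roll it.

Run:
```python
from h import *
ctrl.movel(P(-150,-1.5,51),q(95.1),velocity=35); st('a')
ctrl.movel(P(-100,0,51),q(95.6),velocity=20); st('b')
ctrl.dwell(.3);st()
snap('top','t1.png',(195,175,360,290),4.8)
```

```text
a t 7.91 p [563.8 -20.4  51. ] F [-1.85 -2.3   2.7 ] op 37.9 M [-0.6   0.54  0.07] along -150.1
b t 10.56 p [559.4  29.4  51. ] F [ 0.85 -4.77  3.95] op 38.1 M [-1.2  -0.15  0.22] along -100.07
 t 10.86 p [559.3  29.5  51. ] F [ 0.89 -5.18  4.21] op 38.2 M [-1.18 -0.13  0.15] along -100.05
```

View pics/t1.png

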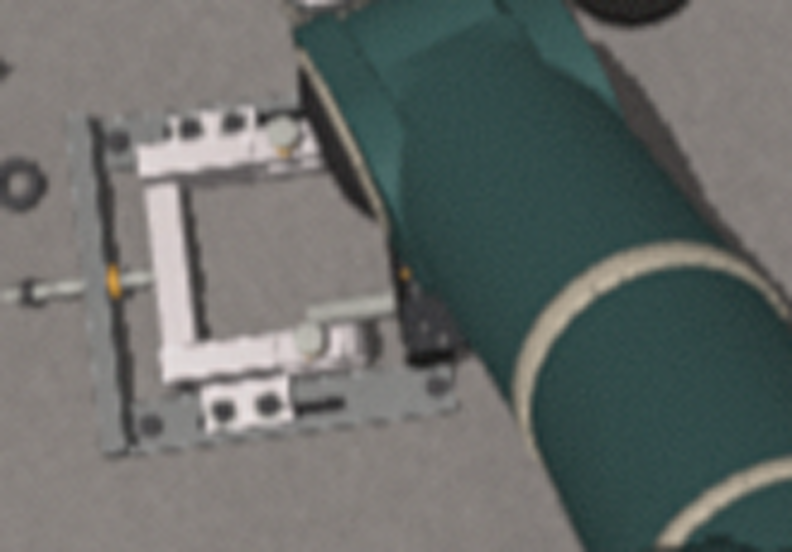

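The top picture shows a steel rod end at (310–395, 305) pointing along the carrier. The axle seems to have yawed badly, so I'll look from the side.

Run:
```python
from h import *
snap('scene','s2.png',(220,140,370,250),5.3)
```

```text
(no output)
```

View pics/s2.png

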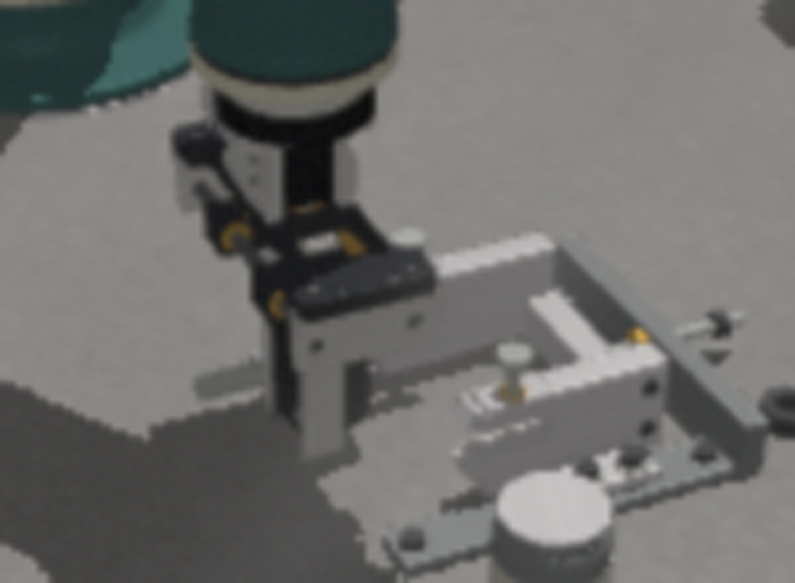

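```bash
python3 - <<'E'
from h import *
def T(u,v,z): return px2w('top',(u+.5)/4.8-.5+195,(v+.5)/4.8-.5+175,z)
def Sc(u,v,z): return px2w('scene',(u+.5)/5.3-.5+220,(v+.5)/5.3-.5+140,z)
sl=lambda p:(np.round(p[:2],1),'s,l',((p[:2]-S)@D).round(1),((p[:2]-S)@R).round(1))
print('front end',sl(T(310,308,40)),'back',sl(Sc(197,388,40)), 'rod mid',sl(Sc(263,372,40)),'topmid',sl(T(393,303,40)))
print('fingers',sl(Sc(322,455,26)))
E
python3 - <<'E'
import cv2
im=cv2.imread('pics/full_s2.png')[190:235,245:300]
cv2.imwrite('pics/c2.png',cv2.resize(im,None,fx=13,fy=13,interpolation=cv2.INTER_CUBIC))
E
```

```text
front end (array([515.5, 111.5]), 's,l', np.float64(-13.4), np.float64(-33.9)) back (array([523.1, -17.4]), 's,l', np.float64(-142.3), np.float64(-41.5)) rod mid (array([520.1,  18.7]), 's,l', np.float64(-106.1), np.float64(-40.3)) topmid (array([517.4,  64. ]), 's,l', np.float64(-60.7), np.float64(-37.5))
fingers (array([579.6,  32.2]), 's,l', np.float64(-99.7), np.float64(20.5))
```

View pics/c2.png

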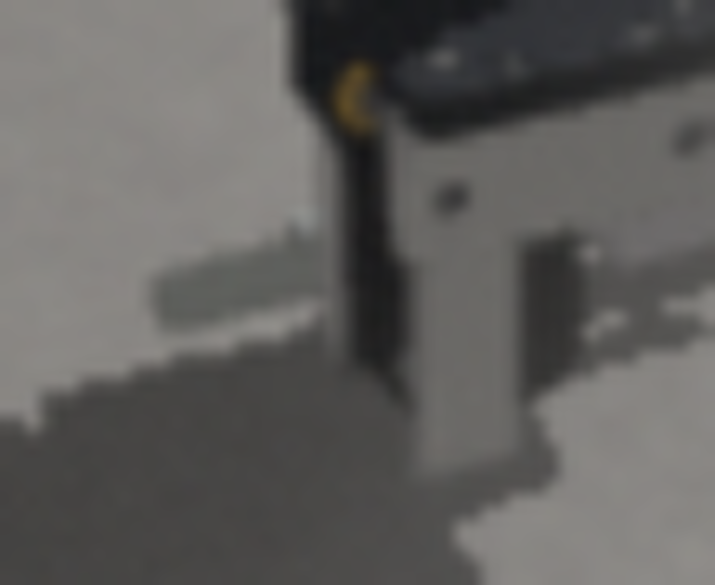

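The crop confirms that the wheel ran ahead and spun. Its axle now lies along the carrier, from (515,111) to (523,−17), and it is still upright.

To recover:
1. Grip the tyre by its side faces.
2. Carry it back about 2 mm off the bench and turn it square.
3. Roll it with the axle caged fore and aft between the pads, so it cannot coast or spin.

Run:
```python
from h import *
ctrl.movel(P(-112,0,51),velocity=80)
ctrl.movel(P(-112,0,160),velocity=150)
ctrl.gripper_to(54,5)
ctrl.move_ptp([519,47,150],q(3.4)); st('above')
ctrl.movel([519,47,76],velocity=100); s=st('down')
ctrl.gripper_to(20,6); st('grip')
ctrl.gripper_to(20,25); st('grip')
snap('scene','s3.png',(220,140,370,250),5.3)
```

```text
above t 14.03 p [519.1  46.9 150. ] F [-0.45  0.08 -0.56] op 54.1 M [ 0.03 -0.   -0.02] along -77.92
down t 14.92 p [519.4  47.   76.5] F [-0.71 -0.33  0.19] op 53.8 M [-0.03  0.05  0.04] along -77.85
grip t 15.43 p [519.2  47.2  76.2] F [0.04 0.78 2.59] op 29.0 M [ 0.32 -0.03 -0.04] along -77.7
grip t 15.65 p [519.2  47.1  76.2] F [0.52 2.36 4.74] op 28.4 M [ 0.32  0.01 -0.03] along -77.78
```

View pics/s3.png

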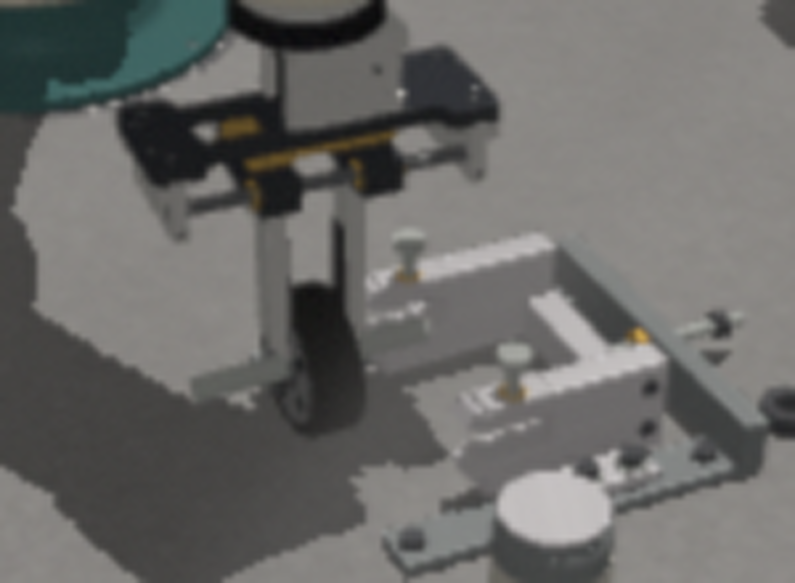

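The picture shows both pads flat on the tyre at (315,370), which is upright and held at 28 mm. Now I carry it back, turn it, set it down and re-cage it on the axle.

Run:
```python
from h import *
z=76.2
ctrl.movel([519,47,z+2.5],velocity=30)
ctrl.movel(P(-170,-30,z+2.5),velocity=130); st()
ctrl.movel(P(-270,0,z+2.5),q(96.8),velocity=90); st()
ctrl.movel(P(-270,0,z+.3),velocity=30); st('placed')
ctrl.gripper_to(54,25); st()
ctrl.movel(P(-270,0,135),velocity=150)
snap('top','t2.png');
ctrl.gripper_to(42,4)
ctrl.move_ptp(P(-270,25,135),q(6.8))
ctrl.movel(P(-270,25,51),velocity=130); st('down')
ctrl.gripper_to(16.5,4); st('cage')
snap('scene','s4.png',(150,140,350,290),4)
```

```text
t 16.81 p [537.6 -42.6  78.6] F [ 0.35  0.89 -5.46] op 28.1 M [-0.01  0.   -0.02] along -169.07
 t 18.59 p [ 579.4 -138.9   78.7] F [-0.25  0.02 -4.43] op 28.7 M [ 0.02 -0.03  0.05] along -269.64
placed t 18.84 p [ 579.4 -139.2   76.4] F [-0.18 -0.16 -3.83] op 28.7 M [-0.09 -0.1  -0.04] along -269.84
 t 19.44 p [ 579.5 -139.3   76.5] F [0.09 0.53 0.08] op 54.1 M [-0.03 -0.07 -0.  ] along -270.01
down t 22.57 p [ 604.6 -136.4   51.6] F [-0.86 -0.12  0.19] op 41.6 M [ 0.03 -0.    0.02] along -270.08
cage t 23.18 p [ 604.3 -136.3   51. ] F [ 0.01 -0.16  0.69] op 16.5 M [ 0.02 -0.03 -0.03] along -269.99
```

View pics/s4.png

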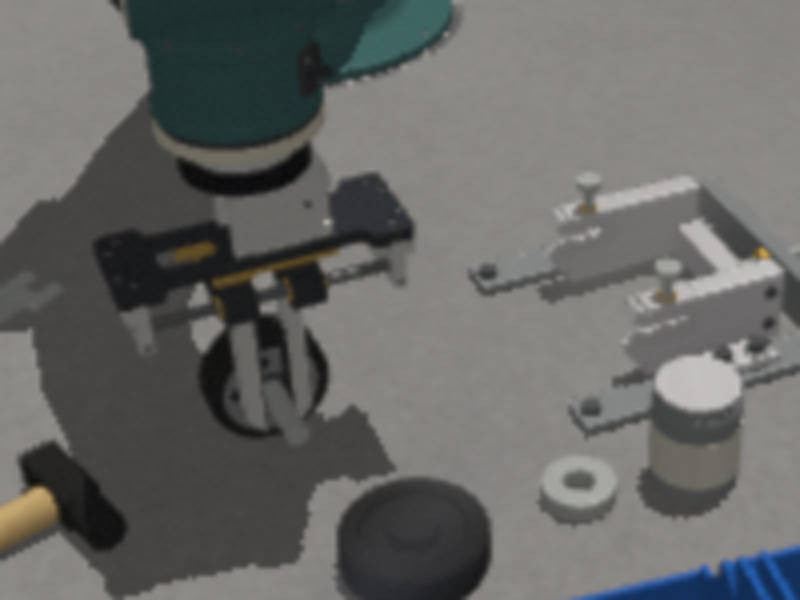

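The picture shows the two fingers fore and aft of the far axle stub at (270,400), with the wheel upright and square. I'll roll it to just before the mouth, biased slightly so the tyre runs against the fingers' sides, which fixes its lateral position.

Run:
```python
from h import *
ctrl.movel(P(-270,23,51),q(5.0),velocity=60)
ctrl.gripper_to(14.9,4); st('tight')
ctrl.movel(P(-170,23,51),velocity=50); st('a')
snap('top','t3.png')
ctrl.movel(P(-78,23,51),q(5.3),velocity=50); st('b')
snap('scene','s5.png')
snap('top','t4.png')
# numeric look: project where near axle tip / tyre ought to be and print tyre/axle silhouettes
im=cv2.imread('pics/full_s5.png');
for l in (-66,-60,-50,-40,-30,-20):
    u,v=w2px('scene',P(-78,l,44));print(l,round(u),round(v),im[int(round(v)),int(round(u))].tolist())
im=cv2.imread('pics/full_t4.png')
for l in range(-84,-5,4):
    u,v=w2px('top',P(-78,l,47));print(l,round(u,1),round(v,1),im[int(round(v)),int(round(u))].tolist())
```

```text
tight t 23.73 p [ 602.3 -136.6   51. ] F [-0.4  -0.59  0.62] op 14.8 M [0.07 0.01 0.01] along -269.97
a t 25.88 p [590.4 -37.5  51. ] F [2.   0.25 0.7 ] op 14.8 M [-0.1  -0.49  0.04] along -170.18
b t 27.92 p [579.5  53.9  50.9] F [ 0.09 -0.56 -0.38] op 14.8 M [-0.01 -0.2   0.05] along -78.17
-66 275 201 [127, 130, 133]
-60 276 202 [57, 59, 59]
-50 277 204 [24, 26, 25]
-40 279 206 [60, 62, 63]
-30 280 208 [90, 92, 94]
-20 282 210 [100, 103, 105]
-84 285.0 253.2 [70, 70, 49]
-80 284.8 251.7 [67, 67, 47]
-76 284.6 250.3 [69, 70, 50]
-72 284.4 248.8 [67, 70, 48]
-68 284.2 247.4 [66, 68, 48]
-64 284.0 245.9 [69, 71, 49]
-60 283.8 244.5 [68, 69, 48]
-56 283.6 243.1 [69, 72, 49]
-52 283.4 241.6 [69, 68, 48]
-48 283.2 240.2 [65, 66, 44]
-44 283.0 238.8 [66, 69, 45]
-40 282.8 237.3 [67, 68, 45]
-36 282.6 235.9 [68, 70, 51]
-32 282.4 234.5 [138, 154, 161]
-28 282.2 233.0 [145, 161, 172]
-24 282.0 231.6 [143, 159, 171]
-20 281.8 230.2 [135, 150, 159]
-16 281.6 228.7 [119, 132, 136]
-12 281.4 227.3 [69, 71, 47]
-8 281.2 225.9 [71, 73, 47]
```

Run:
```python
from h import *
im=cv2.imread('pics/full_s5.png').astype(int)
f=cv2.cvtColor(cv2.imread('pics/full_s5.png'),cv2.COLOR_BGR2GRAY)
for z in(44,40,36):
    print(z,[(l,int(f[int(round(v)),int(round(u))])) for l in range(24,84,3) for u,v in [w2px('scene',P(-78,l,z))]])
u,v=w2px('scene',P(-78,66,40));u,v=int(u),int(v);print(u,v)
print(f[v-14:v+12,u-16:u+14])
```

```text
44 [(24, 94), (27, 95), (30, 95), (33, 95), (36, 95), (39, 96), (42, 96), (45, 98), (48, 97), (51, 99), (54, 97), (57, 90), (60, 90), (63, 81), (66, 80), (69, 80), (72, 80), (75, 78), (78, 78), (81, 79)]
40 [(24, 93), (27, 93), (30, 93), (33, 94), (36, 94), (39, 93), (42, 92), (45, 97), (48, 92), (51, 89), (54, 89), (57, 82), (60, 82), (63, 80), (66, 80), (69, 80), (72, 79), (75, 81), (78, 81), (81, 80)]
36 [(24, 90), (27, 90), (30, 90), (33, 91), (36, 84), (39, 92), (42, 75), (45, 92), (48, 81), (51, 83), (54, 83), (57, 81), (60, 80), (63, 80), (66, 80), (69, 79), (72, 79), (75, 80), (78, 79), (81, 79)]
295 228
[[ 81  95  98 103 104 105 103  86  79  68  57  53  57  84 101 106 103  82
   62  63  93 126 133 133 134 135 134 125 119 123]
 [ 80  96  99 103 104 105 104  90  89  85  69  57  58  86 102 105 103  81
   62  65 104 129 134 135 135 134 128 114 107 108]
 [ 80  95  98 102 104 104 103  90  91  92  86  68  61  85 102 106 103  79
   62  68 109 130 134 134 134 132 119 108 105 104]
 [ 79  96  99 101 104 105 103  90  92  93  92  86  73  87 102 106 103  73
   60  76 122 134 136 136 135 1
[... 2070 characters left out ...]
 80  80  79  80  79  78
   78  77  78  76  75  75  75  75  75  75  74  74]
 [ 79  80  80  81  81  80  81  81  79  80  79  79  80  79  79  79  80  79
   77  79  78  76  76  74  75  77  81  75  71  72]
 [ 79  79  80  80  80  81  80  80  78  79  79  78  78  79  80  80  80  78
   78  78  76  75  79  84  86 102 115  93  81  81]
 [ 79  79  80  79  80  80  80  81  79  79  78  78  78  78  79  78  78  78
   77  80  84  87 104 128 129 131 133 129 126 126]
 [ 80  79  80  81  81  80  79  81  80  79  79  78  79  78  77  77  77  76
   77  97 120 125 130 134 136 136 136 135 135 134]
 [ 80  80  80  80  80  80  80  79  81  80  80  79  79  78  75  75  75  67
   67  91 117 131 134 135 137 137 136 135 135 135]]
```

Run:
```python
from h import *
R3=np.array([*R,0])
f0=ctrl.get_state()['ft_force']@R3;l=23;hit=None
while l>3:
    l-=1.5
    ctrl.movel(P(-78,l,51),q(6.8),velocity=25)
    f=ctrl.get_state()['ft_force']@R3-f0
    print(l,round(f,2),end=' | ')
    if f>1.3: hit=l;break
st('hit')
```

```text
21.5 1.9 | hit t 28.27 p [578.4  54.   51.2] F [2.64 0.26 2.69] op 15.1 M [ 0.18 -0.64 -0.03] along -77.97
```

Run:
```python
from h import *
R3=np.array([*R,0])
ctrl.gripper_to(17.5,4);st('loose')
l=21.5
for i in range(4):
    l-=1.2
    ctrl.movel(P(-78,l,51),velocity=25)
    f=ctrl.get_state()['ft_force']@R3
    print(round(l,1),round(f,2),end=' | ')
    if f>1.8: break
st('hit')
```

```text
loose t 28.54 p [578.2  53.8  51.1] F [3.2  0.77 3.59] op 17.5 M [ 0.07 -0.7   0.03] along -78.07
20.3 4.64 | hit t 28.79 p [577.3  53.8  51.3] F [ 4.69 -0.08  5.18] op 17.6 M [ 0.12 -1.12 -0.04] along -77.97
```

Contact persists after loosening. That puts the tyre's far side at l≈13, so the wheel is within about 1 mm of the midline. Now I roll it in and feel for the seat.

Run:
```python
from h import *
D3=np.array([*D,0])
ctrl.movel(P(-78,22.3,51),velocity=40)
ctrl.gripper_to(15.3,4); s=st('tight')
f0=s['ft_force']@D3
ctrl.movel(P(-40,22.5,51),velocity=45); st('mouth')
if abs(ctrl.get_state()['ft_force']@D3-f0)<5:
    ctrl.movel(P(-10,22.5,51),velocity=35); st('in')
    x=-10
    while x<14:
        s=ctrl.get_state();f=f0-s['ft_force']@D3
        if f>4.5: break
        x+=1.; ctrl.movel(P(x,22.5,51),velocity=25)
    st('seat %.1f f %.1f'%(x,f)); ctrl.dwell(.15); st()
```

```text
tight t 29.31 p [578.7  54.1  50.9] F [1.83 1.02 1.25] op 15.7 M [ 0.19 -0.36 -0.01] along -77.92
mouth t 30.3 p [574.6  91.7  51. ] F [ 1.41  1.12 -0.54] op 15.6 M [ 0.3  -0.38 -0.01] along -40.08
in t 31.31 p [571.  121.5  51. ] F [1.79 1.05 0.65] op 14.9 M [ 0.28 -0.59 -0.07] along -10.05
seat 3.0 f 6.7 t 34.56 p [569.6 133.6  51. ] F [ 3.23 -5.53  2.32] op 15.2 M [-1.19 -0.73  0.05] along 2.12
 t 34.71 p [569.5 133.6  50.9] F [ 3.95 -6.62  1.58] op 15.2 M [-1.23 -0.79 -0.05] along 2.13
```

```bash
cat > pin.py <<'E'
from h import *
def pin(l):
    ctrl.move_ptp(P(-10.3,l,118),q(6.8))
    f0=ctrl.get_state()['ft_force'][2]
    ctrl.movel(P(-10.3,l,103),velocity=60); st('part %.1f'%(ctrl.get_state()['ft_force'][2]-f0))
    ctrl.movel(P(-10.3,l,94.5),velocity=35)
    z=94.5
    while z>90.5:
        s=ctrl.get_state();f=s['ft_force'][2]-f0
        if f>7: break
        z-=.7; ctrl.movel(P(-10.3,l,z),velocity=20)
    st('pin z %.1f f %.1f'%(z,f))
    ctrl.movel(P(-10.3,l,116),velocity=120)
E
python3 - <<'E'
from pin import *
ctrl.movel(P(3.3,22.8,51),velocity=20);ctrl.dwell(.25);st('hold')
ctrl.gripper_to(34,4)
ctrl.movel(P(2.5,23.5,125),velocity=170)
ctrl.gripper_to(0,10); st('closed')
pin(59)
E
```

```text
hold t 35.21 p [569.6 133.6  50.9] F [ 1.77 -6.53  3.49] op 15.5 M [-1.66 -0.41 -0.  ] along 2.13
closed t 36.97 p [570.5 134.1 125. ] F [ 0.42 -0.28  0.07] op 0.9 M [ 0.06  0.03 -0.  ] along 2.52
part -0.0 t 37.64 p [606.7 125.7 102.6] F [0.97 0.5  0.06] op 0.6 M [0.01 0.   0.02] along -10.11
pin z 92.4 f 14.1 t 38.78 p [607.4 125.6  93.2] F [-4.41 -1.13 14.16] op 0.3 M [-0.32  1.3  -0.02] along -10.31
```

Run:
```python
from pin import *
pin(-59)
ctrl.movel(P(-60,-40,170),velocity=200)
st()
snap('top','t9.png');snap('scene','s9.png')
# compare head pixels before/after
for c,o,n in(('scene','full_s0.png','full_s9.png'),):
    a,b=[cv2.cvtColor(cv2.imread('pics/'+k),cv2.COLOR_BGR2GRAY) for k in(o,n)]
    for l in(59,-59):
        for z in(86,77,68):
            u,v=w2px(c,P(-10.5,l,z));print(l,z,round(u),round(v),end='; ')
        u,v=map(int,w2px(c,P(-10.5,l,77)));print();print(np.hstack([a[v-9:v+9,u-5:u+5],b[v-9:v+9,u-5:u+5]]))
```

```text
part 0.0 t 40.08 p [489.9 111.6 102.2] F [-1.    0.21  0.48] op 0.1 M [ 0.08 -0.05  0.  ] along -10.25
pin z 92.4 f 15.9 t 41.22 p [490.3 111.6  93.1] F [-4.33 -0.71 16.38] op 0.6 M [-0.42  1.37 -0.  ] along -10.28
 t 42.09 p [514.2  64.9 169. ] F [-0.84 -0.18 -0.27] op 0.7 M [ 0.03  0.05 -0.02] along -59.5
59 86 318 206; 59 77 318 209; 59 68 317 212; 
[[107 107 106 106 106 105 105 101 100 105  66  67  66  65  65  63  62  60
   58  65]
 [107 106 107 106 106 105 105 101 100 100  72  80  80  79  79  74  72  64
   59  56]
 [107 106 106 106 107 105 103 101 100  98  80  76  73  75  81  80  80  76
   67  56]
 [106 106 105 106 107  99  97  98  99  99  77  67  64  70  80  80  82  79
   77  65]
 [104  99 104 110 119 111 107 101  98  98  75  66  64  73  80  81  80  79
   77  74]
 [ 90  97 140 149 151 151 149 136 106  98  80  76  77  78  80  79  79  78
   77  75]
 [ 87 102 146 156 157 157 158 153 117  94  80  78  76  79  80  79  76  67
   62  70]
 [ 83  94 129 151 155 155 155 144 105  83  71  68  69  72  75  77  65  55
   52  65]
 [ 88  94 104 121 125 126 123 109  86  77  81  86  77  67  71  75
[... 1665 characters left out ...]
 137 135
  135 135]
 [131 133 130 117  97  92 106 128 138 147 135 137 139 147 148 149 144 138
  142 150]
 [130 133 134 123  99  93 122 159 172 173 133 137 151 159 162 161 161 157
  172 176]
 [139 146 148 135 101  94 129 168 177 178 141 143 151 160 160 159 160 158
  166 178]
 [173 168 130 104  92  91 110 162 175 176 177 174 134 125 118 116 115 125
  157 175]
 [176 141 106  93  89  91 102 149 159 153 183 180 136 112  98  95 100 127
  154 155]
 [170 130 107  99  98  98 102 116 120 117 177 181 170 151 115 101 102 112
  121 119]
 [148 138 133 111 102 103 103 104 105 105 152 153 136 123 109 104 104 106
  107 107]
 [116 114 112 106 105 103 103 104 103 104 119 117 109 107 106 105 104 105
  105 105]]
```

Both pin heads dropped 6 pixels in the scene image, which is the full 18 mm, and the force rose only at the bottom of the travel. I'm handing in.

```bash
python3 -c "
from h import *
print(ctrl.close_job()); st()"
```

```text
the job is handed in; nothing more can be done
None
the job is handed in; nothing more can be done
```

The job is handed in at about 42 s, with the axle felt home, both pins fully down by force and image, and nothing touching; but the first roll spun the wheel, so I carried it back about 2.5 mm off the bench and rolled it in again, and I never directly confirmed the half-turn or that it sits square.

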